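# Empty the block jug into the sorting tray

## Robot

A 6-joint arm with a two-finger parallel gripper is mounted at the origin on the work surface. World frame = base frame: x ahead of the robot, y to its left, z up, the work surface at z = 0. Lengths are in m, angles in rad, forces in N, time in s.
With the tool pointing down it reaches from about 0.375 to 0.975 m from the base axis. Payload 3.8 kg.
Tool frame: the origin (TCP) lies midway between the tips of the shut fingers; the grasp point (between the pads) lies 19 mm behind it; z points along the fingers, y is the line along which they close (so a half turn about z gives the same grasp; the last joint's range is limited). The gripper opens to 85 mm and grips with 20 to 120 N. Pads are 22 mm wide; open, the fingers measure 114 mm over their backs; the gripper's body (76 mm by 85 mm) begins 54 mm behind the grasp point. The pads swing forward as they close: fully open they stand 13 mm farther back than shut.
Start: joints at [-1.265, 0.264, 1.604, -0, 1.274, -0.037], TCP at [0.227, -0.636, 0.231] pointing down, gripper open.
Joint ranges: [-2.63, 2.63], [-0.94, 2.18], [0.31, 2.57], [-1.31, 4.45], [0, 2.66], [-2.55, 2.55]. Speed limits (rad/s): [2.57, 2.57, 3.14, 3.14, 3.14, 3.14].

## Interface

Orientations are given as a rotation vector (axis times angle).
In Python, from plant import sensors, camera, camera_model, env gives the robot as it stands. The module is installed in compiled form; this text tells all that it offers.
- The arm moves only by the shell command python3 -m pendant 'ROWS' [OPENING] [FORCE]. ROWS is JSON, a list of rows, each an object with "delta_pos": the shift along the world's x, y, z in mm, a list of three; "rot": the turn, a rotation vector about the world's x, y, z in degrees, a list of three. A call has 1 to 20 rows; each row shifts and turns the commanded pose from where the row before left it; what a row does not reach is not made up. A row lasts 1/8 s, in which the tool goes at most 62.5 mm and 10.7 degrees, less where a joint would pass 70% of its speed; a pose out of reach is approached as far as the arm can. A call with a gripper value outside its range is refused whole. OPENING is the finger opening in mm, from 0 to 85.4, set as the call begins (- or left out, the last holds). The fingers move at their own pace and stop on an object; FORCE is the grip in N (left out, the last holds). Time passes only in rows, so rows that do not move let the fingers close. It gives the time, the measured TCP pose, the force, the opening and the grip force at its end, in the units of the state.
- sensors.get_obs(): the state, without advancing time (a new reading comes with each control period).
- camera(name): name is "side" or "top"; returns the picture (384x512x3 uint8, red, green, blue); there is no depth.
- camera_model(name): a dict with "fx", "fy", "cx", "cy" (pixels), "cam_to_world" (4x4, takes a point from camera to world coordinates). Camera axes: x right, y up, looking along -z (the intrinsics and any distortion apply to the point x, -y, -z); pixel columns grow to the right and rows downward; lengths in m; the calibration is good to about 2 mm. A picture is of the moment at which its call begins. camera_model takes no time and is no camera call.
- env.sign_off(): hands the job in; it is judged then, once.
The state is a dict: "time": time; "qpos": joint angles; "joint_velocities": joint speeds; "joint_torque": joint torques, N m; "tcp_pos": TCP position; "eef_rot": TCP orientation; "force": force on the tool from outside, world axes, zero at the start; "ft_torque": the same for the moment, N m; "width": finger opening in m; "finger_force": force on a finger pad.
Only numpy, scipy, OpenCV 4.12 (cv2) and the standard library are available. Lean on these libraries where they do the work, as an engineer would, in place of code of your own. Each camera call takes 0.05 s, during which the arm holds its last target. There are 200 camera calls.

## Task

Pick up the steel jug by its handle with the four tissue blocks in it, hold it over the white sorting tray and tip it until all four blocks have fallen into the tray. Then stand the empty jug upright in the middle of the black rubber mat and let go, leaving the slide box, the bottle and the brush alone.

Things in the scene. Friction and masses are not known exactly. Their poses are not given: they have to be found in the camera images.
- jug: Open steel jug, round, strongly flared: outer radius 32 mm at the base, 72 mm at the rim, 70 mm tall, wall 4 mm, floor 5 mm, 0.2 to 0.33 kg empty. Origin: centre of the underside; z up to the mouth; blue handle on its +x side, which at the start points to the robot's left (world +y) within 0.5 rad. The rim is plain all round: pour over the side away from the handle.
- jug_mouth (a point): Centre of the jug's mouth, in the rim plane, 70 mm above the base; axes as the jug's.
- jug_grip (a point): Grip point in the upright bar of the jug's handle, 104 mm from the jug's axis (+x) and 52 mm above its base. Axes as the jug's. The bar is 14 mm thick (y) and 20 mm deep (x), from 13 to 70 mm above the base (top level with the rim), 22 mm clear of the wall at the top and more below, joined to it by a level arm at top and bottom. It can be taken from above or leaning in from outside.
- tray: White plastic open sorting tray, fixed, outside 240 by 240 by 50 mm high, walls and floor 6 mm. Origin: centre of its underside; z up.
- mat: Round black rubber drip mat with a blue disc in its middle (disc radius 47 mm), fixed, radius 70 mm, 4 mm thick. Origin: centre of its underside; z up.
- slidebox: Red box of green glass slides, 85 by 110 by 35 mm high, loose bystander. Origin: centre of the underside.
- reagent: Closed amber bottle, radius 32 mm, 130 mm tall, loose bystander. Origin: centre of the underside.
- brush: Flat brush 170 mm long with a wooden handle, lying on the bench along its own x, loose bystander. Origin: on its underside.
- block0: Tissue block: yellow cassette 38 (x) by 27 (y) by 6 mm with a white wax block 32 by 23 by 6 mm on it, 12 mm in all, 20 g. Origin: centre of the cassette's underside. At the start the four lie stacked in the jug. They slide on steel at a slope of about 14 to 20 degrees; the jug's wall leans out 30 degrees, so they slide out once it is tipped some 75 to 85 degrees or more.
- block1: Tissue block: orange cassette 38 (x) by 27 (y) by 6 mm with a white wax block 32 by 23 by 6 mm on it, 12 mm in all, 20 g. Origin: centre of the cassette's underside. At the start the four lie stacked in the jug. They slide on steel at a slope of about 14 to 20 degrees; the jug's wall leans out 30 degrees, so they slide out once it is tipped some 75 to 85 degrees or more.
- block2: Tissue block: green cassette 38 (x) by 27 (y) by 6 mm with a white wax block 32 by 23 by 6 mm on it, 12 mm in all, 20 g. Origin: centre of the cassette's underside. At the start the four lie stacked in the jug. They slide on steel at a slope of about 14 to 20 degrees; the jug's wall leans out 30 degrees, so they slide out once it is tipped some 75 to 85 degrees or more.
- block3: Tissue block: red cassette 38 (x) by 27 (y) by 6 mm with a white wax block 32 by 23 by 6 mm on it, 12 mm in all, 20 g. Origin: centre of the cassette's underside. At the start the four lie stacked in the jug. They slide on steel at a slope of about 14 to 20 degrees; the jug's wall leans out 30 degrees, so they slide out once it is tipped some 75 to 85 degrees or more.
Mind the look-alikes: they are no part of the job. What is meant by the block3 is not brown, and is the smaller of those in its own colour. What is shaped like the jug but orange or pink is not meant.

How it is judged:
On the way, in this order (a step that is already met when the one before it is completed fails the run):
1. the jug is lifted off the bench with all four blocks in it (height (world z) of jug above 0.025 m and distance between each of block0, block1, block2, block3 and jug_mouth below 0.095 m), for 0.1 s.
2. the jug is tipped at least 57 degrees with its mouth over the tray (angle between jug's own z axis and vertical above 1 rad and x of jug_mouth in the frame of tray between -0.14 and 0.14 m and y of jug_mouth in the frame of tray between -0.14 and 0.14 m), for 0.1 s.
3. all four blocks are in the tray (x of block0 in the frame of tray between -0.118 and 0.118 m and y of block0 in the frame of tray between -0.118 and 0.118 m and z of block0 in the frame of tray between -0.01 and 0.05 m and x of block1 in the frame of tray between -0.118 and 0.118 m and y of block1 in the frame of tray between -0.118 and 0.118 m and z of block1 in the frame of tray between -0.01 and 0.05 m and x of block2 in the frame of tray between -0.118 and 0.118 m and y of block2 in the frame of tray between -0.118 and 0.118 m and z of block2 in the frame of tray between -0.01 and 0.05 m and x of block3 in the frame of tray between -0.118 and 0.118 m and y of block3 in the frame of tray between -0.118 and 0.118 m and z of block3 in the frame of tray between -0.01 and 0.05 m), for 0.2 s.
At the end, for the whole second after the job is handed in: All four blocks lie at rest in the tray (their origins within its walls and below its rim), and the jug stands upright (within 0.08 rad) at rest on the mat, its axis within 30 mm of the mat's centre (all of step 3 and horizontal distance between jug and mat below 0.03 m and angle between jug's own z axis and vertical below 0.08 rad and z of jug in the frame of mat between 0.001 and 0.008 m and linear speed of jug below 0.02 m/s and linear speed of each of block0, block1, block2, block3 below 0.03 m/s); the robot touches nothing.
It fails at once if the slide box, the bottle or the brush is moved more than 30 mm (distance of any of slidebox, reagent, brush from where it was at the start of the episode above 0.03 m).
It also fails if it takes over 58 s, if anything falls off the work surface, if the arm or the gripper's body presses on something with over 40 N, if the wrist force passes 120 N, or if a joint passes its speed limit or range.

## Working session

There is one attempt and no reset: what is moved stays moved. The work goes in short steps, Python scripts to look and compute and a shell command to move; the robot and the scene stay as the last step left them, time stands still between calls to the robot, and variables do not carry over. Pictures are saved under pics/ and viewed, at most 10 in all, crops included, and the job is handed in when it is done.

```bash
mkdir -p pics
cat > h.py <<'E'
import numpy as np, cv2
from plant import sensors, camera, camera_model, env
def grab(n,f):
    im=camera(n); cv2.imwrite(f'pics/{f}.png',im[:,:,::-1]); return im
def ray(n,uv):
    m=camera_model(n); T=np.array(m['cam_to_world'])
    d=np.array([(uv[0]-m['cx'])/m['fx'],-(uv[1]-m['cy'])/m['fy'],-1.])
    return T[:3,3],T[:3,:3]@d
def onz(n,uv,z):
    o,d=ray(n,uv); return o+d*(z-o[2])/d[2]
def tri(uva,uvb,a='top',b='side'):
    o1,d1=ray(a,uva);o2,d2=ray(b,uvb)
    s=np.linalg.lstsq(np.c_[d1,-d2],o2-o1,rcond=None)[0]
    p,q=o1+s[0]*d1,o2+s[1]*d2
    return (p+q)/2,np.linalg.norm(p-q)
def proj(n,p):
    m=camera_model(n); T=np.array(m['cam_to_world']); c=T[:3,:3].T@(np.array(p)-T[:3,3])
    return m['cx']+m['fx']*c[0]/-c[2], m['cy']-m['fy']*c[1]/-c[2]
E
python3 - <<'E'
from h import *
for n in('top','side'):
    grab(n,n+'0'); m=camera_model(n); print(m)
E
```

```text
{'fx': 376.16115573561615, 'fy': 376.16115573561615, 'cx': 255.3810640436054, 'cy': 185.89784403380622, 'cam_to_world': array([[-0.02794253,  0.9895643 , -0.1413567 ,  0.38687328],
       [-0.99956353, -0.02630389,  0.01344786,  0.01354516],
       [ 0.0095893 ,  0.14167077,  0.98986738,  0.97777776],
       [ 0.        ,  0.        ,  0.        ,  1.        ]])}
{'fx': 413.5359439034775, 'fy': 413.5359439034775, 'cx': 256.47440806950175, 'cy': 190.67089424921886, 'cam_to_world': array([[-0.8994577 ,  0.28708159, -0.32948445,  0.14779074],
       [-0.43690583, -0.60702711,  0.66380071,  0.79577777],
       [-0.00944103,  0.74101434,  0.67142283,  0.84649985],
       [ 0.        ,  0.        ,  0.        ,  1.        ]])}
```

View pics/top0.png

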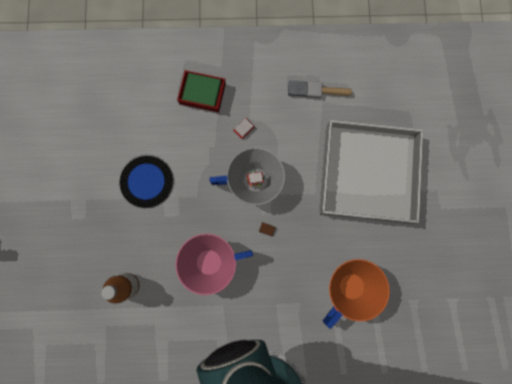

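View pics/side0.png

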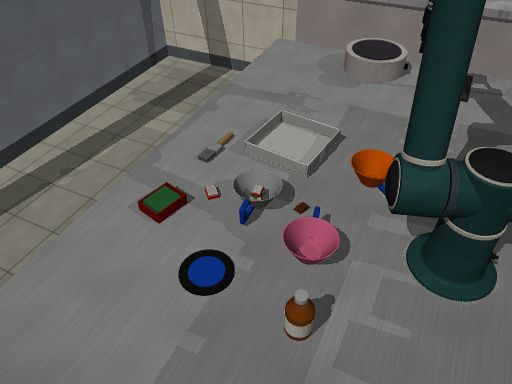

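Top view: grey jug (256,177) with blue handle (219,181), tray (373,172), mat (146,181), slide box (202,90), brush (320,90), bottle (118,288).
Candidates for the jug: grey (256,177) top; pink (206,265) and orange (359,290) are look-alikes, so I choose grey. Block look-alikes: loose red/white (244,128) and brown (267,229); block3 is the one in the jug's stack. Next I check this in one close crop.

Run:
```python
from h import *
t=cv2.imread('pics/top0.png');s=cv2.imread('pics/side0.png')
a=cv2.resize(t[110:240,195:295],None,fx=4,fy=4,interpolation=2)
b=cv2.resize(s[150:240,200:300],None,fx=4,fy=4,interpolation=2)
b=cv2.copyMakeBorder(b,0,a.shape[0]-b.shape[0],0,0,0)
cv2.imwrite('pics/crop.png',np.hstack([a,b]))
for n,im in(('top',t),('side',s)):
    h=cv2.cvtColor(im,cv2.COLOR_BGR2HSV)
    m=cv2.inRange(h,(110,150,60),(130,255,255))
    k,l,st,c=cv2.connectedComponentsWithStats(m)
    for i in range(1,k):
        if st[i,4]>15:
            ys,xs=np.where(l==i); print(n,st[i],c[i].round(1))
    g=cv2.inRange(h,(0,0,0),(180,255,45)); 
    k,l,st,c=cv2.connectedComponentsWithStats(g)
    print([ (st[i].tolist(),c[i].round(1).tolist()) for i in range(1,k) if st[i,4]>300])
```

```text
top [ 128  163   37   37 1071] [145.7 181.1]
top [210 177  17   7  99] [218.5 179.8]
top [235 251  17   8  84] [243.2 254.6]
top [324 308  17  20 177] [331.7 317.8]
[([120, 156, 53, 51, 995], [146.5, 181.7]), ([204, 341, 52, 25, 685], [229.4, 352.2]), ([228, 341, 74, 43, 1266], [262.5, 371.0])]
side [377 184   8  11  49] [381.5 188. ]
side [239 199  14  25 170] [244.4 209.8]
side [313 206   7  12  61] [316.2 211.9]
side [188 256  37  31 903] [206.  271.1]
[([403, 0, 57, 159, 2790], [428.1, 63.9]), ([433, 0, 53, 160, 1990], [461.6, 72.9]), ([352, 40, 49, 20, 728], [376.5, 49.8]), ([0, 46, 168, 122, 2063], [77.2, 109.0]), ([469, 148, 43, 35, 1167], [492.6, 163.8]), ([389, 157, 123, 144, 6924], [461.1, 232.8]), ([385, 160, 14, 46, 471], [391.7, 182.8]), ([179, 250, 56, 46, 1094], [206.3, 273.2])]
```

View pics/crop.png

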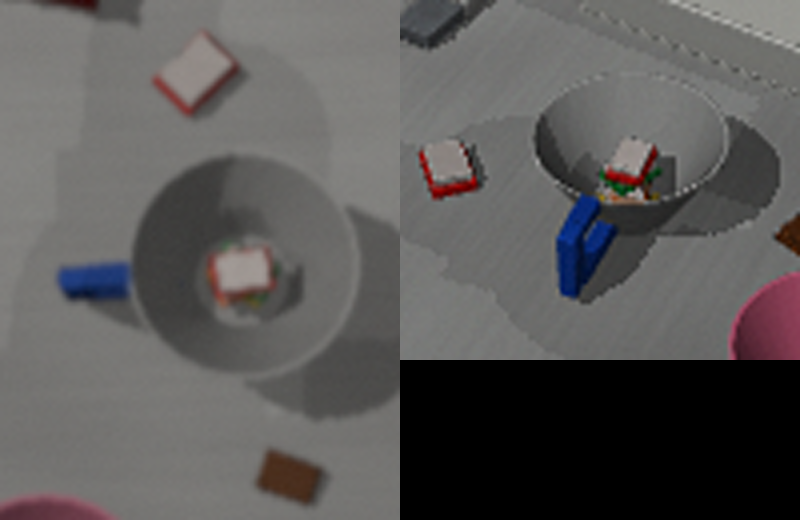

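The crop shows the grey jug with the stacked blocks (red on top, no others in it), rim in top view ≈ x 227.8–285, y 148–204, handle outer top edge mid (210,179.8) top / (242.5,209.7) side. The loose red block (crop 196,75) and the brown one are look-alikes.

Run:
```python
from h import *
np.set_printoptions(precision=4,suppress=True)
c,e=tri((256.4,176.1),(257.9,184.8)); print('rim',c,e)
# rim plane extents
for z in(c[2],.07):
    P=[onz('top',u,z) for u in((227.9,176),(285,176),(256,148.3),(256,204))]
    print('top ext',z,np.array(P)[:,:2].ravel())
    Q=[onz('side',u,z) for u in((233.8,183),(282,183.5),(258,167.8),(257,201.7))]
    from_=cv2.minEnclosingCircle(np.float32([q[:2] for q in Q])); print('side',from_)
    print('topc',cv2.minEnclosingCircle(np.float32([q[:2] for q in P])))
h,e=tri((210,179.8),(242.5,209.7)); print('handle top outer',h,e, np.linalg.norm((h-c)[:2]), np.degrees(np.arctan2(*(h-c)[1::-1])))
m,e=tri((145.7,181.1),(206,271.1)); print('mat',m,e, onz('top',(145.7,181.1),.004),onz('side',(206,271.1),.004))
k=[onz('top',u,.05) for u in((329,121),(422,126),(419,223),(322,217))]; print('tray',np.array(k),np.mean(k,0))
print([np.linalg.norm(k[i]-k[i-1]) for i in range(4)])
S=[onz('side',u,.05) for u in((247,141),(283,113),(341,131),(310,170))]; print('trayside',np.mean(S,0))
print('bottle',onz('top',(109,292),.13),'box',onz('top',(202,90),.035),'brush',onz('top',(320,90),.01),'pink',onz('top',(206,265),.07),'orange',onz('top',(359,290),.07))
o=sensors.get_obs();print(o['qpos'],o['tcp_pos'],o['eef_rot'],o['width'])
```

```text
rim [ 0.5406 -0.0025  0.0635] 0.002488572439316439
top ext 0.06347064147318882 [ 0.5439  0.0681  0.5402 -0.0726  0.612  -0.0031  0.4728  0.0009]
side ((0.5418391823768616, -0.005420256406068802), 0.07374773919582367)
topc ((0.5420040488243103, -0.002250753343105316), 0.07047698646783829)
top ext 0.07 [ 0.5427  0.0677  0.5391 -0.072   0.6104 -0.0029  0.4722  0.001 ]
side ((0.5385533571243286, 0.0012606047093868256), 0.07313362509012222)
topc ((0.5408962368965149, -0.0021379515528678894), 0.0699744001030922)
handle top outer [0.5325 0.1109 0.0685] 0.004525006488388188 0.11366683688119361 94.04626411911875
mat [0.5455 0.2862 0.0036] 0.0016204460184129155 [0.5462 0.2864 0.004 ] [0.5445 0.2864 0.004 ]
tray [[ 0.6821 -0.1921  0.05  ]
 [ 0.6629 -0.43    0.05  ]
 [ 0.4162 -0.4     0.05  ]
 [ 0.4375 -0.1612  0.05  ]] [ 0.5497 -0.2958  0.05  ]
[np.float64(0.24653228667677748), np.float64(0.2386119150846947), np.float64(0.24853787528824225), np.float64(0.23981684628323202)]
trayside [ 0.538  -0.2846  0.05  ]
bottle [0.2828 0.3277 0.13  ] box [0.7793 0.1337 0.035 ] brush [ 0.7821 -0.1815  0.01  ] pink [0.3308 0.1232 0.07  ] orange [ 0.2629 -0.2354  0.07  ]
[-1.2649  0.2647  1.6053  0.      1.2737 -0.0369] [ 0.2267 -0.6351  0.23  ] [-3.0935 -0.5355  0.0004] 0.08520707530687822
```

Measurements are consistent: rim z 0.064–0.07, r 70–73 mm, handle outer edge 114 mm from the axis at z 0.068, mat z 0.0036. Jug at about (0.540,−0.001), yaw 94°; grip at (0.533,0.103). I move toward it now, logging poses so I can identify the kinematics for the pour.

```bash
cat > log.py <<'E'
import json
from plant import sensors
o=sensors.get_obs();open('obs.txt','a').write(json.dumps({k:[float(x) for x in o[k]] for k in('qpos','tcp_pos','eef_rot')})+'\n')
E
python3 log.py
python3 -m pendant '[{"delta_pos":[20,51,0],"rot":[0,0,4.9]},{"delta_pos":[20,51,0],"rot":[0,0,4.9]},{"delta_pos":[20,51,0],"rot":[0,0,4.9]},{"delta_pos":[20,51,0],"rot":[0,0,4.9]},{"delta_pos":[20,51,0],"rot":[0,0,4.9]},{"delta_pos":[20,51,0],"rot":[0,0,4.9]},{"delta_pos":[20,51,0],"rot":[0,0,4.9]}]' 85 ; python3 log.py
python3 -m pendant '[{"delta_pos":[20,51,0],"rot":[0,0,4.9]},{"delta_pos":[20,51,0],"rot":[0,0,4.9]},{"delta_pos":[20,51,0],"rot":[0,0,4.9]},{"delta_pos":[20,51,0],"rot":[0,0,4.9]},{"delta_pos":[20,51,0],"rot":[0,0,4.9]},{"delta_pos":[20,51,0],"rot":[0,0,4.9]},{"delta_pos":[20,51,0],"rot":[0,0,4.9]},{"delta_pos":[20,51,0],"rot":[0,0,4.9]}]'; python3 log.py
python3 -m pendant '[{"delta_pos":[0,10,-10],"rot":[-10,0,0]},{"delta_pos":[0,10,-10],"rot":[-10,0,0]},{"delta_pos":[0,10,-10],"rot":[-10,0,0]},{"delta_pos":[0,0,0],"rot":[0,0,0]}]'; python3 log.py; cat obs.txt
```

```text
time: 0.98
tcp_pos: [0.367, -0.2768, 0.2309]
eef_rot: [-2.798, -1.428, -0.0]
force: [1.2, -0.9, 0.6]
width: 0.0848
finger_force: 0.0
time: 1.98
tcp_pos: [0.527, 0.1311, 0.2309]
eef_rot: [-2.156, -2.285, 0.001]
force: [0.4, -0.9, 1.2]
width: 0.0849
finger_force: 0.0
time: 2.48
tcp_pos: [0.5249, 0.1618, 0.1972]
eef_rot: [1.871, 1.991, -0.54]
force: [-0.2, -0.7, -0.4]
width: 0.0849
finger_force: 0.0
{"qpos": [-1.2649067043637312, 0.26471656013737305, 1.6052811348606117, 8.338588750378825e-06, 1.273678450003781, -0.0368918936972479], "tcp_pos": [0.22667568125412535, -0.6350848950991571, 0.2300368042419758], "eef_rot": [-3.09352882828777, -0.5354516095337812, 0.0004261664635431921]}
{"qpos": [-0.700661830628472, -0.1528619779821182, 2.0432547731405815, 0.00022566205896464272, 1.251526610459546, -0.0737545409783723], "tcp_pos": [0.36697957475633447, -0.2768466936125654, 0.23090997045495568], "eef_rot": [-2.7978807985287566, -1.4279541940762184, -0.00011117776183730952]}
{"qpos": [0.19801802513628305, 0.014707900229781468, 1.8867159230896677, -0.00023921487440470494, 1.2405816605157736, 0.1401014140867744], "tcp_pos": [0.5269824246346575, 0.13105371110452896, 0.23091124213296024], "eef_rot": [-2.156064128705169, -2.284874628042313, 0.0007345986515340787]}
{"qpos": [0.529366844434638, 0.23112418799765125, 1.7994240352904067, -0.4529245034281023, 1.4167731631527067, 0.6080520753946569], "tcp_pos": [0.5249423917203849, 0.1617812609240213, 0.19716298361842996], "eef_rot": [1.8714332990978177, 1.9910909985811727, -0.5403701309306085]}
```

```bash
cat > kin.py <<'E'
import numpy as np, json
from scipy.spatial.transform import Rotation as R
from scipy.optimize import least_squares
D=[json.loads(l) for l in open('obs.txt')]
def E(s,a): return R.from_euler(s,a)
def fk(q,p,C,s4=1):
    h,a,L1,e,L2,d,b=p
    A=E('z',q[0]); t=A.apply([a,b,h]); A=A*E('y',q[1]); t=t+A.apply([0,0,L1]); A=A*E('y',q[2]); t=t+A.apply([e,0,L2])
    A=A*E('z',s4*q[3])*E('y',q[4])*E('z',q[5]); t=t+A.apply([0,0,d]); return t,A*C
C=(fk(D[0]['qpos'],np.zeros(7),R.identity())[1].inv()*R.from_rotvec(D[0]['eef_rot']))
def res(p,s4=1): return np.concatenate([fk(o['qpos'],p,C,s4)[0]-o['tcp_pos'] for o in D]+[1e-3*(p-p0)])
p0=np.array([.3,0,.4,0,.4,.25,.025])
F=least_squares(res,p0); P=F.x
lo=np.array([-2.63,-.94,.31,-1.31,0,-2.55]);hi=np.array([2.63,2.18,2.57,4.45,2.66,2.55])
def ik(t,Rt,q0):
    f=lambda q:(lambda u:np.r_[(u[0]-t)*5,(Rt.inv()*u[1]).as_rotvec(),1e-4*(q-q0)])(fk(q,P,C))
    r=least_squares(f,np.clip(q0,lo+.01,hi-.01),bounds=(lo+.005,hi-.005)); return r.x,np.abs(r.fun[:6]).max()
if __name__=='__main__':
    np.set_printoptions(precision=4,suppress=True)
    print(P,C.as_rotvec(),np.abs(res(P)[:-7]).max())
    for o in D: print((fk(o['qpos'],P,C)[1].inv()*R.from_rotvec(o['eef_rot'])).magnitude(),(fk(o['qpos'],P,C,-1)[1].inv()*R.from_rotvec(o['eef_rot'])).magnitude())
E
python3 kin.py
```

```text
[0.2518 0.     0.512  0.0014 0.5662 0.3477 0.0249] [-0.      0.      1.5708] 1.0687845490575665e-06
1.1102258039505553e-16 1.667717750070967e-05
1.0106538644737048e-15 0.0004513241179290279
8.580952574221395e-16 0.00047842974881027236
4.0507929009243675e-16 0.9058490068562051
```

```bash
cat > plan.py <<'E'
from kin import *
def jugR(yaw,th): # tilt mouth away from handle
    return E('z',yaw)*E('y',-th)
def tool(jp,JR,lam):
    z=np.array([-np.sin(lam),0,-np.cos(lam)]); y=np.array([0,-1.,0]); x=np.cross(y,z)
    TR=JR*R.from_matrix(np.c_[x,y,z]); return jp+JR.apply(np.array([.104,0,.052])+.019*z),TR
def mouth2jug(m,JR): return m-JR.apply([0,0,.07])
E
cat > s.py <<'E'
from plan import *
np.set_printoptions(precision=2,suppress=True)
q=np.array(D[-1]['qpos']); tray=np.array([.547,-.293])
for lam in (0,20,35,50):
    l=np.radians(lam)
    p,r=tool(np.array([.54,-.001,0]),jugR(np.radians(94),0),l); qg,e0=ik(p,r,q)
    p,r=tool(np.array([.54,-.001,.12]),jugR(np.radians(94),0),l); ql,e1=ik(p,r,qg)
    for yaw in range(30,241,15):
        qq=ql;worst=0;st=0;dirn=-np.array([np.cos(np.radians(yaw)),np.sin(np.radians(yaw))])
        m1=np.r_[tray-.05*dirn,.18]
        for k in range(1,21):   # transfer
            a=k/20;JR=jugR(np.radians(94+(yaw-94)*a),0); jp=np.array([.54,-.001,.12])*(1-a)+mouth2jug(m1,JR)*a
            qn,e=ik(*tool(jp,JR,l),qq); worst=max(worst,e); st=max(st,abs(qn-qq).max()); qq=qn
        for th in range(5,126,5):
            JR=jugR(np.radians(yaw),np.radians(th)); qn,e=ik(*tool(mouth2jug(m1,JR),JR,l),qq)
            if e>5e-3: break
            st=max(st,abs(qn-qq).max()); qq=qn
        print(lam,yaw,'grasp err %.3f %.3f transfer %.3f'%(e0,e1,worst),'max tilt',th,'step %.2f'%st,qq)
E
python3 s.py | awk '{for(i=1;i<=NF;i++) if($i=="tilt" && $(i+1)>=110) print}'
```

```text
0 30 grasp err 0.000 0.000 transfer 0.000 max tilt 125 step 0.12 [-0.98  0.76  2.06  1.85  2.12 -1.19]
0 45 grasp err 0.000 0.000 transfer 0.000 max tilt 125 step 0.10 [-0.97  0.81  1.91  1.69  2.2  -1.06]
0 60 grasp err 0.000 0.000 transfer 0.000 max tilt 125 step 0.10 [-0.94  0.87  1.76  1.56  2.29 -0.93]
0 75 grasp err 0.000 0.000 transfer 0.000 max tilt 125 step 0.10 [-0.89  0.93  1.61  1.46  2.41 -0.82]
0 90 grasp err 0.000 0.000 transfer 0.000 max tilt 125 step 0.09 [-0.83  0.99  1.48  1.37  2.54 -0.73]
0 105 grasp err 0.000 0.000 transfer 0.000 max tilt 125 step 0.08 [-0.76  1.02  1.35  1.19  2.63 -0.73]
0 120 grasp err 0.000 0.000 transfer 0.000 max tilt 110 step 0.09 [-0.69  0.96  1.26  0.78  2.64 -0.96]
0 180 grasp err 0.000 0.000 transfer 0.000 max tilt 110 step 0.12 [-0.37  0.97  1.25 -0.81  2.64 -2.21]
0 195 grasp err 0.000 0.000 transfer 0.012 max tilt 125 step 0.14 [-0.3   1.03  1.33 -1.23  2.63 -2.45]
20 30 grasp err 0.000 0.000 transfer 0.000 max tilt 125 step 0.12 [-1.07  0.54  2.11  1.68  1.81 -1.07]
20 45 grasp err 0.000 0.000 transfer 0.000 max tilt 125 step 0.10
[... 2160 characters left out ...]
ansfer 0.000 max tilt 125 step 0.10 [-1.05  0.36  1.92  1.2   1.59 -0.75]
50 60 grasp err 0.000 0.000 transfer 0.000 max tilt 125 step 0.09 [-1.    0.48  1.74  1.07  1.77 -0.77]
50 75 grasp err 0.000 0.000 transfer 0.000 max tilt 125 step 0.09 [-0.94  0.59  1.57  0.94  1.94 -0.8 ]
50 90 grasp err 0.000 0.000 transfer 0.000 max tilt 125 step 0.11 [-0.87  0.69  1.41  0.81  2.1  -0.86]
50 105 grasp err 0.000 0.000 transfer 0.000 max tilt 125 step 0.14 [-0.79  0.78  1.26  0.67  2.25 -0.96]
50 120 grasp err 0.000 0.000 transfer 0.000 max tilt 125 step 0.19 [-0.7   0.85  1.14  0.49  2.38 -1.11]
50 135 grasp err 0.000 0.000 transfer 0.039 max tilt 125 step 0.29 [-0.62  0.89  1.06  0.27  2.48 -1.32]
```

Run:
```python
from plan import *
np.set_printoptions(precision=1,suppress=True)
o=D[-1]; p0=np.array(o['tcp_pos']);R0=R.from_rotvec(o['eef_rot'])
p,r=tool(np.array([.5395,-.001,0]),jugR(np.radians(94),0),np.radians(30)); z=r.apply([0,0,1])
print('rot',np.degrees((r*R0.inv()).as_rotvec()),'z',z*80,'p',p*1000,'to pre',(p-.08*z-p0)*1000)
```

```text
rot [ 0.3 -2.   1. ] z [  2.8 -39.9 -69.3] p [532.9  93.3  35.5] to pre [  5.2 -28.6 -92.3]
```

```bash
python3 -m pendant '[{"delta_pos":[5,0,-30],"rot":[0.3,-2,1]},{"delta_pos":[0,-15,-31],"rot":[0,0,0]},{"delta_pos":[0,-14,-31],"rot":[0,0,0]},{"delta_pos":[0,0,0],"rot":[0,0,0]},{"delta_pos":[0,0,0],"rot":[0,0,0]}]' 60
python3 - <<'E'
from h import *
a=grab('top','t1');b=grab('side','s1')
A=cv2.resize(a[100:240,150:290],(560,560));B=cv2.resize(b[120:260,160:300],(560,560))
cv2.imwrite('pics/pre.png',cv2.resize(np.hstack([A,B]),(800,400))[:,:,::-1])
E
```

```text
time: 3.1
tcp_pos: [0.5328, 0.1302, 0.1108]
eef_rot: [1.861, 1.979, -0.483]
force: [0.2, -0.7, 0.1]
width: 0.0601
finger_force: 0.0
```

View pics/pre.png

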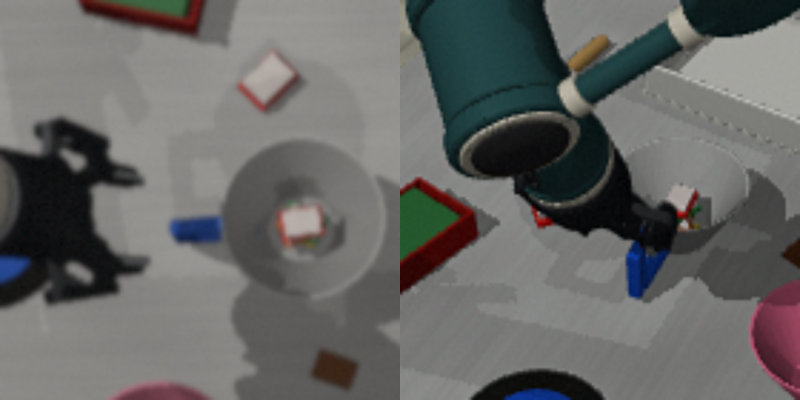

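The crop shows the open fingers (tips at crop (140,180) and (140,262)) straddling the line of the blue handle (195,229), and the parallax matches. Advancing along the tool axis and gripping.

```bash
python3 -m pendant '[{"delta_pos":[0,-8,-15],"rot":[0,0,0]},{"delta_pos":[0,-8,-15],"rot":[0,0,0]},{"delta_pos":[0,-7,-15],"rot":[0,0,0]},{"delta_pos":[0,-7,-15],"rot":[0,0,0]},{"delta_pos":[0,-7,-15],"rot":[0,0,0]},{"delta_pos":[0,0,0],"rot":[0,0,0]}]' 60 
python3 -m pendant '[{"delta_pos":[0,0,0],"rot":[0,0,0]},{"delta_pos":[0,0,0],"rot":[0,0,0]},{"delta_pos":[0,0,0],"rot":[0,0,0]},{"delta_pos":[0,0,0],"rot":[0,0,0]},{"delta_pos":[0,0,0],"rot":[0,0,0]},{"delta_pos":[0,0,0],"rot":[0,0,0]}]' 0 90
```

```text
time: 3.95
tcp_pos: [0.5304, 0.0921, 0.0324]
eef_rot: [1.86, 1.981, -0.491]
force: [-0.4, -0.5, -0.0]
width: 0.0598
finger_force: 0.0
time: 4.7
tcp_pos: [0.5326, 0.0938, 0.035]
eef_rot: [1.859, 1.98, -0.484]
force: [0.8, 2.2, 5.2]
width: 0.0127
finger_force: 88.0
```

```bash
python3 -m pendant '[{"delta_pos":[0,0,5],"rot":[0,0,0]},{"delta_pos":[0,0,10],"rot":[0,0,0]},{"delta_pos":[0,0,15],"rot":[0,0,0]},{"delta_pos":[0,0,15],"rot":[0,0,0]},{"delta_pos":[0,0,15],"rot":[0,0,0]},{"delta_pos":[0,0,15],"rot":[0,0,0]},{"delta_pos":[0,0,15],"rot":[0,0,0]},{"delta_pos":[0,0,15],"rot":[0,0,0]},{"delta_pos":[0,0,10],"rot":[0,0,0]},{"delta_pos":[0,0,5],"rot":[0,0,0]},{"delta_pos":[0,0,0],"rot":[0,0,0]}]'
python3 - <<'E'
from h import *
from plan import *
np.set_printoptions(precision=3,suppress=True)
a=grab('top','t2');b=grab('side','s2')
A=cv2.resize(a[100:240,180:320],(400,400));B=cv2.resize(b[80:220,180:320],(400,400))
cv2.imwrite('pics/lift.png',np.hstack([A,B])[:,:,::-1])
o=sensors.get_obs(); T=R.from_rotvec(o['eef_rot']); _,r=tool(np.zeros(3),jugR(0,0),np.radians(30))
J=T*r.inv(); print('nominal jug R if rigid',J.as_euler('ZYX',degrees=True)); p,_=tool(np.zeros(3),J,np.radians(30)); print('jug',o['tcp_pos']-p)
E
```

```text
time: 6.08
tcp_pos: [0.5319, 0.0933, 0.1544]
eef_rot: [1.859, 1.98, -0.486]
force: [0.5, -0.6, -4.0]
width: 0.0127
finger_force: 87.6
nominal jug R if rigid [93.719 -0.215 -0.385]
jug [ 0.538 -0.001  0.118]
```

View pics/lift.png

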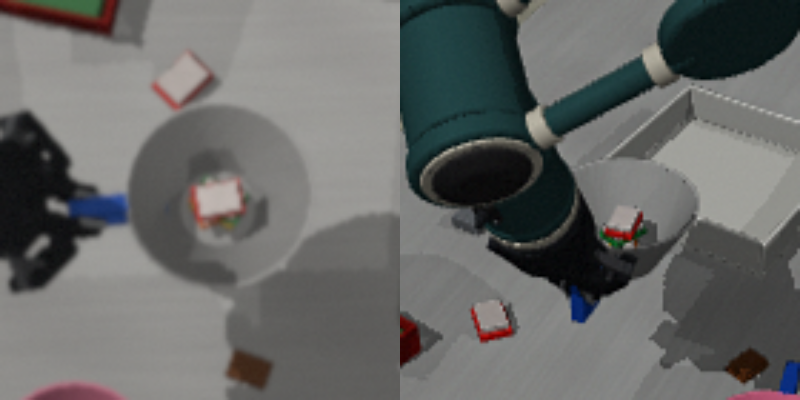

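Jug is lifted, upright, blocks inside (crop (218,198) top). Moving over the tray.

```bash
python3 -m pendant '[{"delta_pos":[0,-5,0],"rot":[0,0,0]},{"delta_pos":[1,-12,0],"rot":[0,0,0]},{"delta_pos":[1,-20,0],"rot":[0,0,0]},{"delta_pos":[1,-26,0],"rot":[0,0,0]},{"delta_pos":[1,-26,0],"rot":[0,0,0]},{"delta_pos":[1,-26,0],"rot":[0,0,0]},{"delta_pos":[1,-26,0],"rot":[0,0,0]},{"delta_pos":[1,-26,0],"rot":[0,0,0]},{"delta_pos":[1,-26,0],"rot":[0,0,0]},{"delta_pos":[1,-20,0],"rot":[0,0,0]},{"delta_pos":[0,-12,0],"rot":[0,0,0]},{"delta_pos":[0,-8,0],"rot":[0,0,0]},{"delta_pos":[0,-5,0],"rot":[0,0,0]},{"delta_pos":[0,0,0],"rot":[0,0,0]}]'
python3 - <<'E'
from h import *
from plan import *
np.set_printoptions(precision=1,suppress=True)
o=sensors.get_obs(); T=R.from_rotvec(o['eef_rot']); l=np.radians(30); _,r=tool(np.zeros(3),jugR(0,0),l)
J=T*r.inv(); p,_=tool(np.zeros(3),J,l); jp=o['tcp_pos']-p; m=jp+J.apply([0,0,.07]); print(J.as_euler('ZYX',degrees=True),'mouth',m*1000)
print('axis',J.apply([0,-1,0])*10)
d=o['tcp_pos']-m; q=o['qpos'];last=o['tcp_pos']
ax=np.array([1,0.065,0]);ax/=np.linalg.norm(ax)
for th in list(range(6,61,6))+list(range(64,121,4)):
    X=R.from_rotvec(ax*np.radians(th)); t=m+X.apply(d); qn,e=ik(t,X*T,q)
    print(th,(t-last)*1000,'%.4f'%e,abs(qn-q).max().round(3)); last=t;q=qn
E
```

```text
time: 7.92
tcp_pos: [0.5408, -0.1447, 0.1542]
eef_rot: [1.859, 1.98, -0.486]
force: [0.4, 0.4, -3.1]
width: 0.0129
finger_force: 87.7
[93.7 -0.2 -0.4] mouth [ 546.7 -239.2  188.3]
axis [10.   0.6  0.1]
6 [-0.2  3.  10.1] 0.0000 0.136
12 [-0.1  2.  10.3] 0.0000 0.135
18 [-0.1  0.9 10.5] 0.0000 0.129
24 [ 0.  -0.2 10.5] 0.0000 0.12
30 [ 0.1 -1.3 10.4] 0.0000 0.11
36 [ 0.2 -2.4 10.3] 0.0000 0.1
42 [ 0.2 -3.5  9.9] 0.0000 0.09
48 [ 0.3 -4.5  9.5] 0.0000 0.081
54 [ 0.4 -5.4  9. ] 0.0000 0.078
60 [ 0.4 -6.4  8.4] 0.0000 0.079
64 [ 0.3 -4.7  5.2] 0.0000 0.053
68 [ 0.3 -5.1  4.9] 0.0000 0.053
72 [ 0.3 -5.4  4.5] 0.0000 0.052
76 [ 0.4 -5.7  4.1] 0.0000 0.052
80 [ 0.4 -6.   3.7] 0.0000 0.051
84 [ 0.4 -6.2  3.3] 0.0000 0.05
88 [ 0.4 -6.4  2.8] 0.0000 0.05
92 [ 0.4 -6.6  2.4] 0.0000 0.049
96 [ 0.4 -6.7  1.9] 0.0000 0.048
100 [ 0.4 -6.9  1.4] 0.0000 0.047
104 [ 0.5 -6.9  1. ] 0.0000 0.046
108 [ 0.5 -7.   0.5] 0.0000 0.044
112 [ 0.5 -7.  -0. ] 0.0000 0.043
116 [ 0.5 -7.  -0.5] 0.0000 0.042
120 [ 0.5 -6.9 -1. ] 0.0000 0.041
```

```bash
python3 -m pendant '[{"delta_pos":[0,3,10],"rot":[6,0.4,0]},{"delta_pos":[0,2,10],"rot":[6,0.4,0]},{"delta_pos":[0,1,10.5],"rot":[6,0.4,0]},{"delta_pos":[0,0,10.5],"rot":[6,0.4,0]},{"delta_pos":[0,-1.3,10.5],"rot":[6,0.4,0]},{"delta_pos":[0,-2.4,10.3],"rot":[6,0.4,0]},{"delta_pos":[0,-3.5,10],"rot":[6,0.4,0]},{"delta_pos":[0,-4.5,9.5],"rot":[6,0.4,0]},{"delta_pos":[0.4,-5.4,9],"rot":[6,0.4,0]},{"delta_pos":[0.4,-6.4,8.4],"rot":[6,0.4,0]},{"delta_pos":[0,0,0],"rot":[0,0,0]}]'
python3 -m pendant '[{"delta_pos":[0.3,-4.7,5.2],"rot":[4,0.26,0]},{"delta_pos":[0.3,-5.1,4.9],"rot":[4,0.26,0]},{"delta_pos":[0.3,-5.4,4.5],"rot":[4,0.26,0]},{"delta_pos":[0.4,-5.7,4.1],"rot":[4,0.26,0]},{"delta_pos":[0,0,0],"rot":[0,0,0]},{"delta_pos":[0.4,-6,3.7],"rot":[4,0.26,0]},{"delta_pos":[0,0,0],"rot":[0,0,0]},{"delta_pos":[0.4,-6.2,3.3],"rot":[4,0.26,0]},{"delta_pos":[0,0,0],"rot":[0,0,0]},{"delta_pos":[0.4,-6.4,2.8],"rot":[4,0.26,0]},{"delta_pos":[0,0,0],"rot":[0,0,0]},{"delta_pos":[0.4,-6.6,2.4],"rot":[4,0.26,0]},{"delta_pos":[0,0,0],"rot":[0,0,0]},{"delta_pos":[0.4,-6.7,1.9],"rot":[4,0.26,0]},{"delta_pos":[0,0,0],"rot":[0,0,0]},{"delta_pos":[0.4,-6.9,1.4],"rot":[4,0.26,0]},{"delta_pos":[0,0,0],"rot":[0,0,0]},{"delta_pos":[0,0,0],"rot":[0,0,0]},{"delta_pos":[0,0,0],"rot":[0,0,0]},{"delta_pos":[0,0,0],"rot":[0,0,0]}]'
python3 - <<'E'
from h import *
a=grab('top','t3');b=grab('side','s3')
A=cv2.resize(a[90:250,280:440],(400,400));B=cv2.resize(b[80:220,220:360],(400,400))
cv2.imwrite('pics/pour.png',np.hstack([A,B])[:,:,::-1])
E
```

```text
time: 9.3
tcp_pos: [0.5416, -0.164, 0.2517]
eef_rot: [-1.863, -1.973, -0.504]
force: [-0.3, 0.1, -3.9]
width: 0.0127
finger_force: 88.1
time: 11.8
tcp_pos: [0.5455, -0.2217, 0.2877]
eef_rot: [-1.406, -1.49, -0.99]
force: [-0.2, 0.4, -2.7]
width: 0.0127
finger_force: 88.3
```

View pics/pour.png

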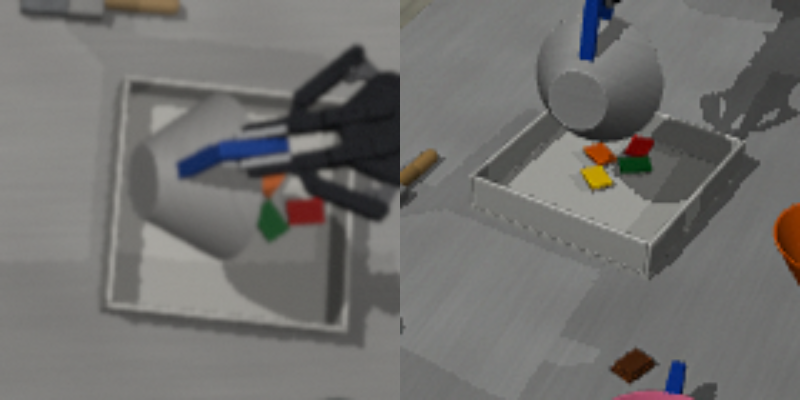

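All four blocks (yellow, orange, green, red) lie in the tray (side crop (597,178), (600,153), (635,163), (640,146)) and the jug is empty. Now I turn it back upright and plan the mat placement.

```bash
python3 -m pendant '[{"delta_pos":[0,7,6],"rot":[-4,-0.26,0]},{"delta_pos":[-1,11,2],"rot":[-8,-0.52,0]},{"delta_pos":[-1,13,-2],"rot":[-8,-0.52,0]},{"delta_pos":[-1,13,-5],"rot":[-8,-0.52,0]},{"delta_pos":[0,11,-7],"rot":[-8,-0.52,0]},{"delta_pos":[0,10,-10],"rot":[-8,-0.52,0]},{"delta_pos":[0,7,-11],"rot":[-8,-0.52,0]},{"delta_pos":[0,5,-13],"rot":[-8,-0.52,0]},{"delta_pos":[0,4,-14],"rot":[-8,-0.52,0]},{"delta_pos":[0,2,-14],"rot":[-8,-0.52,0]},{"delta_pos":[0,0,-14],"rot":[-8,-0.52,0]},{"delta_pos":[0,-2,-14],"rot":[-8,-0.52,0]},{"delta_pos":[0,-3,-14],"rot":[-8,-0.52,0]},{"delta_pos":[0,0,0],"rot":[0,0,0]}]'
cat > st.py <<'E'
from h import *
from plan import *
np.set_printoptions(precision=1,suppress=True)
o=sensors.get_obs(); T=R.from_rotvec(o['eef_rot']); l=np.radians(30); _,r=tool(np.zeros(3),jugR(0,0),l)
J=T*r.inv(); p,_=tool(np.zeros(3),J,l); jp=o['tcp_pos']-p
print('jug',jp*1000,'up',np.degrees(J.apply([0,0,1])))
G=R.align_vectors([[0,0,1]],[J.apply([0,0,1])])[0]; print('levelling rot deg',np.degrees(G.as_rotvec()))
E
cat > mat.py <<'E'
from st import *
q=o['qpos']; J2=G*J
for a in np.linspace(0,1,15):
    j=jp*(1-a)+a*np.array([.545,.2863,.1]); t,rr=tool(j,J2,l); qn,e=ik(t,rr,q); print('%.4f'%e,abs(qn-q).max().round(3),end=' ');q=qn
t,rr=tool(np.array([.545,.2863,.004]),J2,l);qn,e=ik(t,rr,q);print(e,qn)
E
python3 mat.py
```

```text
time: 13.65
tcp_pos: [0.5395, -0.1415, 0.1738]
eef_rot: [1.86, 1.989, -0.493]
force: [-0.7, 0.4, -2.6]
width: 0.0131
finger_force: 88.1
jug [ 545.7 -235.5  137.6] up [ 0.1 -0.4 57.3]
levelling rot deg [-0.4 -0.1  0. ]
0.0000 0.01 0.0000 0.07 0.0000 0.069 0.0000 0.068 0.0000 0.065 0.0000 0.063 0.0000 0.06 0.0000 0.057 0.0000 0.054 0.0000 0.05 0.0000 0.049 0.0000 0.053 0.0000 0.058 0.0000 0.062 0.0000 0.067 1.2941530624921427e-09 [ 0.8  0.6  1.6 -0.4  1.3  0.9]
```

```bash
python3 -m pendant '[{"delta_pos":[0,10,0],"rot":[-0.4,-0.1,0]},{"delta_pos":[0,20,0],"rot":[0,0,0]},{"delta_pos":[0,35,0],"rot":[0,0,0]},{"delta_pos":[0,35,0],"rot":[0,0,0]},{"delta_pos":[0,35,0],"rot":[0,0,0]},{"delta_pos":[0,35,0],"rot":[0,0,0]},{"delta_pos":[0,35,0],"rot":[0,0,0]},{"delta_pos":[0,35,0],"rot":[0,0,0]},{"delta_pos":[0,35,0],"rot":[0,0,0]},{"delta_pos":[0,35,0],"rot":[0,0,0]},{"delta_pos":[0,35,0],"rot":[0,0,0]},{"delta_pos":[0,35,-10],"rot":[0,0,0]},{"delta_pos":[0,35,-15],"rot":[0,0,0]},{"delta_pos":[0,35,-20],"rot":[0,0,0]},{"delta_pos":[0,35,-20],"rot":[0,0,0]},{"delta_pos":[0,25,-15],"rot":[0,0,0]},{"delta_pos":[0,12,-5],"rot":[0,0,0]},{"delta_pos":[0,0,0],"rot":[0,0,0]}]'; python3 st.py
python3 - <<'E'
from h import *
a=grab('top','t4');b=grab('side','s4')
A=cv2.resize(a[100:240,70:210],(400,400));B=cv2.resize(b[170:310,130:270],(400,400))
cv2.imwrite('pics/mat.png',np.hstack([A,B])[:,:,::-1])
E
```

```text
time: 15.9
tcp_pos: [0.5432, 0.3785, 0.0929]
eef_rot: [1.857, 1.975, -0.491]
force: [0.7, 0.1, -2.4]
width: 0.0129
finger_force: 88.2
jug [549.5 284.2  57.5] up [-0.5  0.1 57.3]
levelling rot deg [0.1 0.5 0. ]
```

View pics/mat.png

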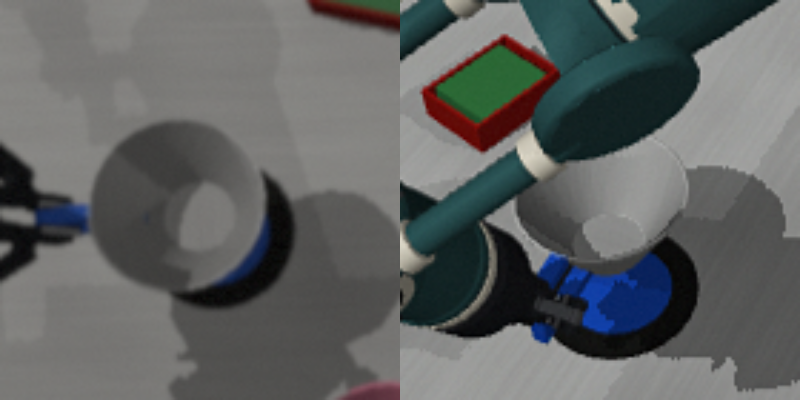

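Run:
```python
from h import *
print(onz('top',(132.7,172.3),.1275),onz('top',(141.6,175.5),.0625)); print(proj('top',(.5495,.2842,.0625)),proj('top',(.5495,.2842,.1275)),proj('side',(.5495,.2842,.1275)))
```

```text
[0.54717426 0.28174277 0.1275    ] [0.55085405 0.28027668 0.0625    ]
(np.float64(139.99120087893414), np.float64(176.08389322747973)) (np.float64(131.64069052189933), np.float64(171.32743656799468)) (np.float64(199.72131689980662), np.float64(236.98621928087783))
```

Jug hovers over the mat within about 5 mm (rim centre (0.547,0.282) vs mat (0.5455,0.286)) and level. Lowering.

```bash
python3 -m pendant '[{"delta_pos":[-3,4,-8],"rot":[0,0.5,0]},{"delta_pos":[0,0,-10],"rot":[0,0,0]},{"delta_pos":[0,0,-10],"rot":[0,0,0]},{"delta_pos":[0,0,-10],"rot":[0,0,0]},{"delta_pos":[0,0,-7],"rot":[0,0,0]},{"delta_pos":[0,0,-4],"rot":[0,0,0]},{"delta_pos":[0,0,0],"rot":[0,0,0]},{"delta_pos":[0,0,0],"rot":[0,0,0]}]'; python3 st.py; python3 -m pendant '[{"delta_pos":[0,0,-2],"rot":[0,0,0]},{"delta_pos":[0,0,0],"rot":[0,0,0]},{"delta_pos":[0,0,0],"rot":[0,0,0]}]'; python3 st.py
```

```text
time: 17.0
tcp_pos: [0.5396, 0.3823, 0.0436]
eef_rot: [1.857, 1.981, -0.5]
force: [-0.1, -0.1, -1.9]
width: 0.0132
finger_force: 88.1
jug [545.7 288.    8.2] up [ 0.   0.1 57.3]
levelling rot deg [ 0.1 -0.   0. ]
time: 17.38
tcp_pos: [0.5394, 0.3821, 0.0413]
eef_rot: [1.857, 1.98, -0.501]
force: [0.1, -0.2, -3.5]
width: 0.013
finger_force: 88.1
jug [545.5 287.7   6. ] up [ 0.   0.1 57.3]
levelling rot deg [ 0.1 -0.   0. ]
```

```bash
for i in 1; do python3 -m pendant '[{"delta_pos":[0,0,-1],"rot":[0,0,0]},{"delta_pos":[0,0,-0.5],"rot":[0,0,0]},{"delta_pos":[0,0,0],"rot":[0,0,0]},{"delta_pos":[0,0,0],"rot":[0,0,0]}]'|sed -n 2,4p; python3 -m pendant '[{"delta_pos":[0,0,-1],"rot":[0,0,0]},{"delta_pos":[0,0,0],"rot":[0,0,0]},{"delta_pos":[0,0,0],"rot":[0,0,0]}]'|sed -n 2,4p; done
```

```text
tcp_pos: [0.5394, 0.3821, 0.0397]
eef_rot: [1.857, 1.981, -0.501]
force: [0.8, 0.6, -2.8]
tcp_pos: [0.5395, 0.3821, 0.0389]
eef_rot: [1.857, 1.98, -0.501]
force: [-0.2, -0.1, -0.3]
```

```bash
python3 -m pendant '[{"delta_pos":[0,0,-0.5],"rot":[0,0,0]},{"delta_pos":[0,0,0],"rot":[0,0,0]}]'|sed -n 2,4p; python3 -m pendant '[{"delta_pos":[0,0,0],"rot":[0,0,0]},{"delta_pos":[0,0,0],"rot":[0,0,0]},{"delta_pos":[0,0,0],"rot":[0,0,0]},{"delta_pos":[0,0,0],"rot":[0,0,0]},{"delta_pos":[0,0,0],"rot":[0,0,0]}]' 50 20; python3 -m pendant '[{"delta_pos":[0,5,8.7],"rot":[0,0,0]},{"delta_pos":[0,10,17],"rot":[0,0,0]},{"delta_pos":[0,15,26],"rot":[0,0,0]},{"delta_pos":[0,15,26],"rot":[0,0,0]},{"delta_pos":[0,15,26],"rot":[0,0,0]},{"delta_pos":[0,10,40],"rot":[0,0,0]},{"delta_pos":[0,0,40],"rot":[0,0,0]},{"delta_pos":[0,0,0],"rot":[0,0,0]},{"delta_pos":[0,0,0],"rot":[0,0,0]}]'
python3 - <<'E'
from h import *
a=grab('top','t5');b=grab('side','s5')
cv2.imwrite('pics/end.png',np.hstack([cv2.resize(a,(400,300)),cv2.resize(b,(400,300))])[:,:,::-1])
E
```

```text
tcp_pos: [0.5395, 0.3823, 0.0388]
eef_rot: [1.857, 1.98, -0.501]
force: [-0.9, 0.9, 1.9]
time: 19.12
tcp_pos: [0.5394, 0.382, 0.0382]
eef_rot: [1.857, 1.981, -0.501]
force: [-0.3, -0.2, -0.6]
width: 0.0495
finger_force: 0.0
time: 20.25
tcp_pos: [0.5393, 0.4527, 0.2226]
eef_rot: [1.857, 1.981, -0.499]
force: [0.2, -0.1, 0.5]
width: 0.0499
finger_force: 0.0
```

View pics/end.png

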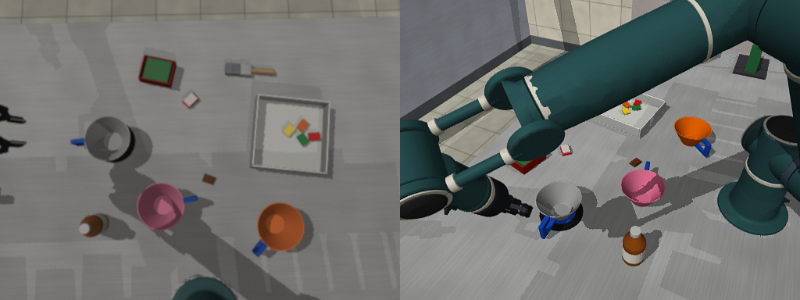

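Jug stands on the mat (top half (109,139)), all four blocks are in the tray (300,132), and the slide box, bottle and brush are unmoved. A quick numerical check, then I hand in.

Run:
```python
from h import *
p=onz('top',(140,177.3),.074); print(p)
if np.hypot(p[0]-.5455,p[1]-.2862)<.018: print(env.sign_off())
```

```text
[0.54445995 0.28073204 0.074     ]
the job is handed in; nothing more can be done
None
```

All four blocks are in the tray and the empty jug stands upright on the mat, about 6 mm from its centre by the last picture; the slide box, bottle and brush look unmoved, and the job was handed in at about 20 s with no verdict shown.

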